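# Clamp the cleaner jug and take off its safety cap at the device bench

## Robot

A 6-joint arm with a two-finger parallel gripper is mounted at the origin on the work surface. World frame = base frame: x ahead of the robot, y to its left, z up, the work surface at z = 0. Lengths are in m, angles in rad, forces in N, time in s.
With the tool pointing down it reaches from about 0.4 to 0.925 m from the base axis. Payload 12.5 kg.
Tool frame: the origin (TCP) lies midway between the tips of the shut fingers; the grasp point (between the pads) lies 19 mm behind it (bot.hold_point_z is the distance from the TCP to the grasp point, in m); z points along the fingers, y is the direction in which the jaws open and shut (so a half turn about z gives the same grasp; the last joint's range is limited). The gripper opens to 95 mm and grips with 3 to 60 N. Pads are 20 mm wide; open, the fingers measure 119 mm over their backs; the gripper's body (75 mm by 180 mm) begins 59 mm behind the grasp point.
Start: joints at [-1.302, 0.491, 1.559, -0, 1.092, -0.106], TCP at [0.229, -0.582, 0.215] pointing down, gripper open.
Joint ranges: [-3.1, 3.1], [-0.84, 2.19], [0.05, 2.79], [-1.13, 4.28], [0.06, 2.93], [-2.69, 2.69]. Speed limits (rad/s): [2.22, 2.22, 2.79, 3.14, 3.14, 3.14].

## Interface

Orientations are given as a unit quaternion [x, y, z, w].
In Python, from plant import readout, grab_frame, ticket, bot gives the robot as it stands.
- The arm moves only by the tool apply_moves, never from a script. Its argument "rows" is a list of rows, each an object of numbers: "dx", "dy", "dz": the shift along the tool's x, y, z in mm; "ax", "ay", "az": the turn, a rotation vector about the tool's x, y, z in rad. In form: [{"dx": .., "dy": .., "dz": .., "ax": .., "ay": .., "az": ..}, ...]. A call has 1 to 10 rows; each row is the pose to reach, as a shift and turn from the pose measured when the call began, along the tool's axes at that moment; what a row does not reach only later rows make up. A row lasts 1/10 s, in which the tool goes at most 50 mm and 8.59 degrees, less where a joint would pass 70% of its speed; a pose out of reach is approached as far as the arm can. A call with a gripper value outside its range is refused whole. "jaw" is the opening, from -1 (shut) to 1 (fully open), so that 0 is half open, set as the call begins (left out, the last holds). The fingers move at their own pace and stop on an object; "force" is the grip in N (left out, the last holds). Time passes only in rows, so rows that repeat a pose let the fingers close. It gives the time, the measured TCP pose, the force and the opening at its end, in the units of the state.
- readout.state(): the state, without advancing time (a new reading comes with each control period).
- grab_frame(name): name is "scene" or "top"; returns a dict with "pixels" (400x640x3 uint8, red, green, blue), "fovy" (degrees; the focal length in pixels is half the picture's height over the tangent of half this angle, whatever the lens; pixels are square), "cx", "cy" (the principal point, pixels), "k1" (the pictures are not rectified: a ray, as slopes to the right and down, at radius r is drawn at 1 + k1 r^2 times it, then the intrinsics apply), "rvec" (rotation vector, rad) and "tvec" (3), from world to camera coordinates, as OpenCV has them. Camera axes: x right, y down, z forward; pixel columns grow to the right and rows downward; lengths in m; the calibration is good to about 2 mm. A picture is of the moment at which its call begins. There is no depth.
- ticket.sign_off(): hands the job in, once; it reports no verdict.
The state is a dict: "time_s": time; "joints": joint angles; "qvel": joint speeds; "effort": joint torques, N m; "tool_pos": TCP position; "ee_rot": TCP orientation; "ft_force": force on the tool from outside, world axes, zero at the start; "torque": the same for the moment, N m; "opening": opening from 0.0 (shut) to 1.0 (fully open).
Only numpy, scipy, OpenCV 4.12 (cv2) and the standard library are available. Lean on these libraries where they do the work, as an engineer would, in place of code of your own. Each camera call takes 0.05 s, during which the arm holds its last target.

## Task

Get the cleaner jug ready for dosing: first swing the red handle of the toggle clamp down until it goes over centre and locks, with the rubber foot holding the jug down in its nest, and leave it locked. Then press the jug's white safety cap down against its spring, turn it anticlockwise (seen from above) about a sixth of a turn while it is pressed, and lift it straight off. The job ends holding: finish with the cap still in the gripper, held still and upright about 5 cm above the open mouth, the jug still clamped and everything else on the desk left where it is.

Things in the scene. Friction and masses are not known exactly. Their poses are not given: they have to be found in the camera images.
- nest: Bottle station fixed to the desk: aluminium plate 320 (x) x 116 x 12 mm, low black fences round the jug's foot on its +x half, on its -x half a 45 mm square post with a steel toggle clamp that swings in the plane y = 0. Origin: centre of the plate's underside, z up. In this frame the jug's neck axis is at x = 108 mm, y = 0.
- clamp_grip (a point): Centre of the red grip of the clamp handle, 20 mm from its end; grip 88 mm long, 16 mm wide (nest's y), 22 mm deep. It starts upright or leaning back and swings to the nest's -x and down until it lies level on its stop. It stays where it is left. It needs 1 to 2 N all the way; pressed below z = 148 mm it snaps over centre. Locked at nest x = -148, z = 131 mm.
- clamp_arm (a joint): Clamp arm angle, rad: starts between -0.2 and 0.2 with the arm standing up, grows as it comes down; about 1.17 locked, its sprung rubber foot squeezed on the jug's shoulder. At angle -0.2, 0, 0.2, 0.4, 0.6, 0.8, 1, 1.1, 1.15 the grip is at (x, z) mm in the nest frame: (-30,259) (-64,262) (-93,257) (-114,247) (-128,234) (-137,219) (-143,198) (-146,183) (-148,167).
- jug_center (a point): Centre, half-way up, of the body of the natural-white plastic cleaner jug with blue label: 130 (x) x 80 x 95 mm tall, 0.3 to 0.6 kg, standing loose between the fences on the 12 mm plate. Axes as the nest's.
- jug_seat (a point): Where jug_center is when the jug stands properly in the nest: a point fixed to the nest, 59.5 mm above the desk.
- mouth (a point): Centre of the rim of the jug's mouth (neck 33 mm across, three bayonet lugs outside), 33 mm above the jug's shoulder, 140 mm above the desk; axes as the jug's.
- cap_center (a point): Centre of the white ribbed cap, 52 mm across, 30 tall, 30 g; z is its axis. Locked: level with the rim, skirt 18 mm above the shoulder. Its spring takes 5 N to start, 9 N at 4 mm (catches clear), 11 N at 6 mm, stop at 8 mm. Pressed 5 mm or more it turns anticlockwise from above; from 45 to 75 degrees it is free to lift straight up, then a stop. Unpressed it neither turns nor lifts.
- phone: Smartphone lying screen up beside the nest, 150 x 72 x 9 mm; origin under its centre. Leave alone.
- tablet: Black rugged tablet 200 x 150 x 27 mm lying screen up; origin under its centre. Leave alone.
- driver: Screwdriver with yellow handle, 150 mm, lying on the desk; leave alone.
- tip_tray: Grey divided tray of connector tips, 160 x 110 x 30 mm; origin under its centre. Leave alone.
- reader: Black card reader 70 x 45 x 14 mm with a steel plug, beside the nest; origin under its centre. Leave alone.
- flux_bottle: Small amber bottle with black cap, 40 mm across, 85 mm tall, standing beside the nest; origin under its centre. Leave alone.
- wipes_tub: Green tub of wipes, 88 mm across, 122 mm tall, standing at the back; origin under its centre. Leave alone.
There are look-alikes about, which are no part of the job. There is more than one size of the part that bears jug_center; the job needs the smallest.

How it is judged:
On the way, in this order (a step that is already met when the one before it is completed fails the run):
1. the clamp is swung over centre and locked, its foot pressing the jug into the nest, the cap still locked on (value of joint clamp_arm above 1.12 rad and z of clamp_grip in the frame of nest below 0.139 m and contact force between clamp_arm and jug above 8 N and angle between jug_center's own z axis and vertical below 0.06 rad and horizontal distance between jug_center and jug_seat below 0.006 m and z of jug_center in the frame of jug_seat below 0.004 m and angle between the x axis of cap_center and the x axis of mouth, either way round below 0.25 rad and distance between cap_center and mouth below 0.014 m), for 0.3 s.
2. with the jug clamped, the cap is pressed and turned out of its catches while still on the neck (value of joint clamp_arm above 1.12 rad and z of clamp_grip in the frame of nest below 0.139 m and contact force between clamp_arm and jug above 8 N and angle between the x axis of cap_center and the x axis of mouth, either way round above 0.7 rad and horizontal distance between cap_center and mouth below 0.006 m and z of cap_center in the frame of mouth below 0.012 m).
At the end, for the whole second after the job is handed in: Ends holding: cap in the fingers, touching nothing else, still, upright within 0.3 rad, within 30 mm of the mouth's axis, its skirt 25 to 120 mm above the rim; clamp locked (arm over 1.12 rad, grip under 139 mm, foot over 8 N on the jug); jug upright in the nest within 6 mm (value of joint clamp_arm above 1.12 rad and z of clamp_grip in the frame of nest below 0.139 m and contact force between clamp_arm and jug above 8 N and angle between jug_center's own z axis and vertical below 0.06 rad and horizontal distance between jug_center and jug_seat below 0.006 m and z of jug_center in the frame of jug_seat below 0.004 m and z of cap_center in the frame of mouth between 0.04 and 0.135 m and horizontal distance between cap_center and mouth below 0.03 m and angle between cap_center's own z axis and vertical below 0.3 rad and contact force between the fingers and cap above 1.5 N and contact force between cap and jug below 0.1 N and contact force between cap and clamp_arm below 0.1 N and linear speed of cap below 0.03 m/s); the arm keeps its last pose, push and grip.
It fails at once if a thing beside the station (phone, card reader, small bottle, screwdriver) is shifted by more than 30 mm (distance of any of phone, reader, flux_bottle, driver from where it was at the start of the episode above 0.03 m).
It fails at once if the tablet, tip tray or tub of wipes is shifted by more than 30 mm (distance of any of tablet, tip_tray, wipes_tub from where it was at the start of the episode above 0.03 m).
It fails at once if the small bottle or the tub is tipped over (angle between any of flux_bottle, wipes_tub's own z axis and vertical above 0.4 rad).
It also fails if it takes over 58 s, if anything falls off the work surface, if the arm or the gripper's body presses on something with over 40 N, if the wrist force passes 120 N, or if a joint passes its speed limit or range.

## Working session

There is one attempt and no reset: what is moved stays moved. The work goes in short steps, Python scripts to look and compute and a tool call to move; the robot and the scene stay as the last step left them, time stands still between calls to the robot, and variables do not carry over. Pictures are saved under pics/ and viewed, and the job is handed in when it is done.

Besides the shell and the picture viewer there is one more tool, called after ">>>" by a JSON object that holds its "api" and its "payload", one argument or row to a line. apply_moves: Moves the arm, as the interface text tells. Its arguments: {"type":"object","properties":{"rows":{"type":"array"},"jaw":{"type":"number"},"force":{"type":"number"}},"required":["rows"]}

```bash
ls; mkdir -p pics
cat > h.py <<'E'
import numpy as np, cv2
from scipy.spatial.transform import Rotation as R
from plant import readout, grab_frame, ticket, bot
def K(f):
    fl=200/np.tan(np.radians(f["fovy"])/2); return np.array([[fl,0,f["cx"]],[0,fl,f["cy"]],[0,0,1.]]), np.array([f["k1"],0,0,0,0.])
def ray(f,uv):
    k,d=K(f); p=cv2.undistortPoints(np.array(uv,float).reshape(-1,1,2),k,d).reshape(-1,2)
    Rm=cv2.Rodrigues(np.array(f["rvec"],float))[0]; t=np.array(f["tvec"],float)
    D=np.c_[p,np.ones(len(p))]@Rm; return -Rm.T@t, D
def onz(f,uv,z):
    c,D=ray(f,uv); return c+D*((z-c[2])/D[:,2])[:,None]
def proj(f,P):
    k,d=K(f); return cv2.projectPoints(np.array(P,float).reshape(-1,1,3),np.array(f["rvec"],float),np.array(f["tvec"],float),k,d)[0].reshape(-1,2)
def save(f,name): cv2.imwrite("pics/"+name,cv2.cvtColor(np.asarray(f["pixels"]),cv2.COLOR_RGB2BGR))
E
python3 - <<'E'
from h import *
import pickle
for n in("scene","top"):
    f=grab_frame(n); save(f,n+"0.png"); pickle.dump(f,open(n+"0.pkl","wb")); print(n,{k:v for k,v in f.items() if k!="pixels"}, ray(f,[[320,200]]))
print(readout.state()); print([a for a in dir(bot) if a[0]!='_'])
E
```

```text
pics
scene {'fovy': 48.84261184803562, 'cx': 317.7102847224344, 'cy': 199.1939128489691, 'k1': 0.00243495305608484, 'rvec': array([ 0.92358836,  2.34920433, -1.21736403]), 'tvec': array([ 0.37841563, -0.12265381,  1.52871154])} (array([1.1766629 , 0.70799233, 0.78064882]), array([[-0.56012313, -0.59358012, -0.57788848]]))
top {'fovy': 52.79449214127602, 'cx': 321.07773012682674, 'cy': 197.43329948127968, 'k1': -0.08637112539661944, 'rvec': array([ 2.19343723, -2.17812129,  0.10013684]), 'tvec': array([0.04595474, 0.55180107, 1.29874565])} (array([0.44548886, 0.06432833, 1.33818461]), array([[ 0.07388008, -0.00835886, -0.99725603]]))
{'time_s': 0.1, 'joints': array([-1.30160965e+00,  4.91488782e-01,  1.55940908e+00,  2.14904719e-05,
        1.09165995e+00, -1.05614699e-01]), 'qvel': array([ 8.03695687e-04, -1.70363981e-03, -3.31592318e-03, -9.80255563e-04,
        1.51230212e-05,  1.12766572e-03]), 'effort': array([ 1.96361187e-03, -6.13622475e+01, -2.58606684e+01,  6.93929521e-02,
        4.69911215e-02, -2.39145680e-05]), 'tool_pos': array([ 0.22876508, -0.58139858,  0.21411961]), 'ee_rot': array([ 9.82492630e-01,  1.86300832e-01, -2.99232120e-05, -4.81744604e-04]), 'ft_force': array([-0.15690208,  0.39231721, -0.28293363]), 'torque': array([ 0.00357654, -0.04040925,  0.04268599]), 'opening': 0.9997516784697472}
['PlanningError', 'hold_point_z']
```

View pics/scene0.png

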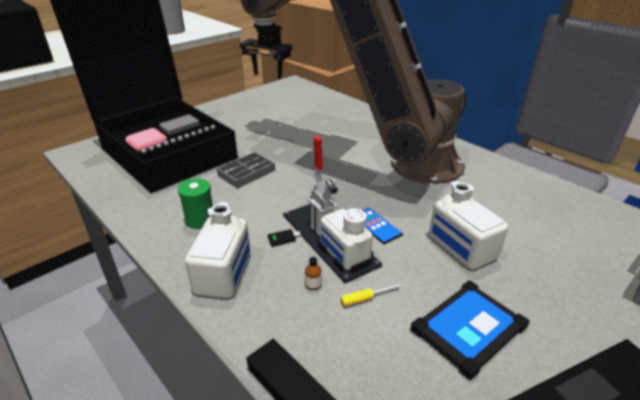

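View pics/top0.png

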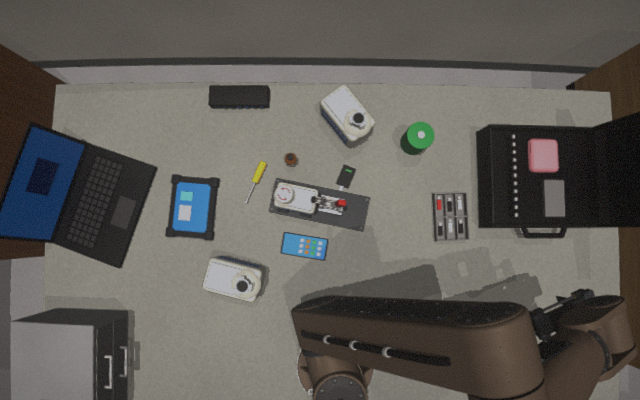

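The nest with the small jug is at scene (345,235) and top (320,203). The look-alikes are two bigger jugs without caps: scene (220,255) / top (347,113), and scene (467,228) / top (235,280). The jug in the nest with the white cap is the smallest. Next I'll check it in a close crop.

Run:
```python
from h import *
import pickle
f=pickle.load(open("top0.pkl","rb")); g=pickle.load(open("scene0.pkl","rb"))
a=np.asarray(f["pixels"])[150:265,235:385]; b=np.asarray(g["pixels"])[125:285,265:415]
a=cv2.resize(a,None,fx=5,fy=5,interpolation=cv2.INTER_CUBIC); b=cv2.resize(b,None,fx=3.7,fy=3.7,interpolation=cv2.INTER_CUBIC)
cv2.imwrite("pics/c1.png",a[:,:,::-1]); cv2.imwrite("pics/c2.png",b[:,:,::-1])
```

```text
(no output)
```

View pics/c1.png

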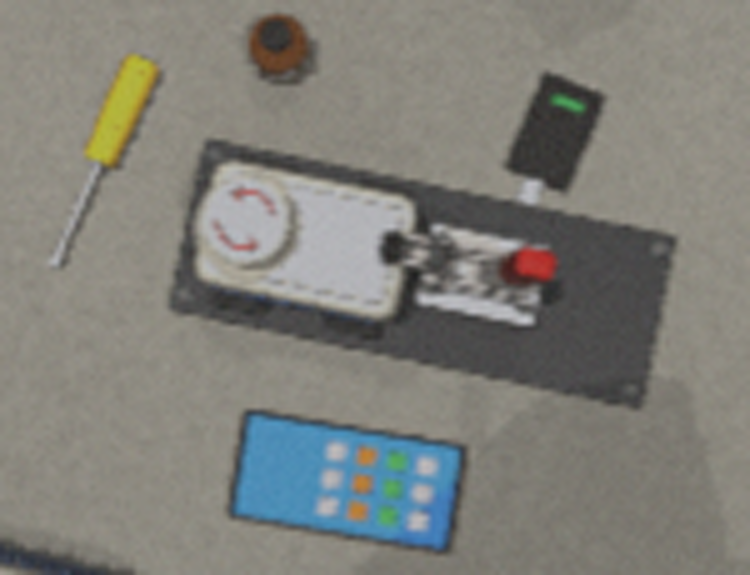

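View pics/c2.png

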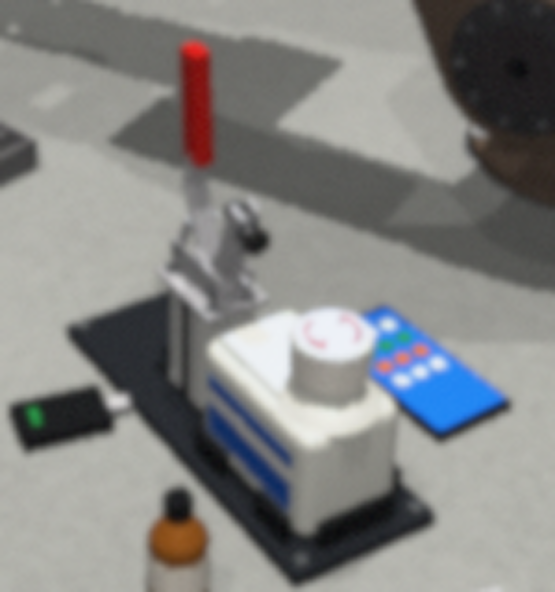

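The crop shows a capped small jug with a blue label in the nest, an upright red grip and the arm standing up. That confirms it as the target. Now I'll measure it.

Run:
```python
from h import *
import pickle
f=pickle.load(open("top0.pkl","rb")); g=pickle.load(open("scene0.pkl","rb"))
T=lambda p:(np.array(p,float)+.5)/5-.5+[235,150]
S=lambda p:(np.array(p,float)+.5)/3.7-.5+[265,125]
c=onz(f,T([[210,140],[678,237],[640,408],[170,310]]),.012)
print(c); print([np.linalg.norm(c[i]-c[i-1]) for i in range(4)])
cs=onz(g,S([[432,518],[297,583],[70,330]]),.012);print("scene corners",cs)
o=c.mean(0); x=(c[0]+c[3]-c[1]-c[2])[:2]; yaw=np.arctan2(x[1],x[0]); print("o",o,"yaw",yaw,np.degrees(yaw))
# cap top
print("cap top", onz(f,T([[242,222]]),.155), onz(g,S([[336,336]]),.155))
ux=np.array([np.cos(yaw),np.sin(yaw)]);print("cap pred",o[:2]+.108*ux)
# grip: red mask in both
def tri(p,q):
    a,d=ray(f,p);b,e=ray(g,q);d=d[0];e=e[0]
    A=np.c_[d,-e];s=np.linalg.lstsq(A,b-a,rcond=None)[0];P=a+s[0]*d;Q=b+s[1]*e;return (P+Q)/2,np.linalg.norm(P-Q)
print("cap tri",tri(T([[242,222]]),S([[336,336]])))
print("grip end tri",tri(T([[535,265]]),S([[196,48]])))
m,_=tri(T([[535,265]]),S([[196,48]])); d=m[:2]-o[:2]; print("grip end in nest",d@ux,d@[-ux[1],ux[0]],m[2])
for q in ([196,48],[202,163]):
    a,D=ray(g,S([q])); # intersect with plane y=0 of nest
    n=np.array([-ux[1],ux[0],0]); P=a+D[0]*((np.r_[o[:2],0]-a)@n/(D[0]@n)); print("handle plane",(P-np.r_[o[:2],0])[:2]@ux,P[2])
```

```text
[[ 0.6171211   0.19759875  0.012     ]
 [ 0.55491656 -0.11294423  0.012     ]
 [ 0.44187208 -0.08758405  0.012     ]
 [ 0.50417001  0.22221983  0.012     ]]
[np.float64(0.11560339775984298), np.float64(0.31671177163213043), np.float64(0.11585418815691446), np.float64(0.3160055026095552)]
scene corners [[ 0.51059532  0.22691835  0.012     ]
 [ 0.62064636  0.20675969  0.012     ]
 [ 0.55618175 -0.10281396  0.012     ]]
o [0.52951994 0.05482257 0.012     ] yaw 1.3727295393891519 78.6516090199359
cap top [[0.55006075 0.16357703 0.155     ]] [[0.55226641 0.16749398 0.155     ]]
cap pred [0.55077156 0.16071104]
cap tri (array([0.54982756, 0.16438987, 0.15205788]), np.float64(0.0015015463580928753))
grip end tri (array([ 0.51703736, -0.00109663,  0.28215043]), np.float64(0.000715149089442916))
grip end in nest -0.05728216795167762 0.0012350630490036499 0.28215043462298295
handle plane -0.05459611110626467 0.2836198241071934
handle plane -0.04664160904528774 0.19919381757379584
```

Both views agree to within a few mm. The nest origin is about (0.530, 0.058), yaw 78.5°, and the cap is at (0.551, 0.1645). The grip centre is near nest (-55, 263), so the arm angle is about -0.05. The plan is to shut the fingers and push the handle from its +x side, then down.

```bash
cat >> h.py <<'E'
O=np.array([.530,.058]); YAW=np.radians(78.5)
U=np.array([np.cos(YAW),np.sin(YAW)]); V=np.array([-U[1],U[0]])
def n2w(x,y,z): return np.r_[O+x/1e3*U+y/1e3*V,z/1e3]
def w2n(p): d=np.asarray(p)[:2]-O; return np.round([1e3*d@U,1e3*d@V,1e3*p[2]],1)
def delta(P,yawdeg):
    s=readout.state(); r=R.from_quat(s["ee_rot"]); d=1e3*r.inv().apply(np.asarray(P)-s["tool_pos"])
    y=np.radians(yawdeg); T=R.from_matrix(np.array([[np.cos(y),np.sin(y),0],[np.sin(y),-np.cos(y),0],[0,0,-1]]))
    return np.round(d,1),np.round((r.inv()*T).as_rotvec(),3)
E
python3 - <<'E'
from h import *
print(delta(n2w(-20,0,340),78.5)); print(delta(n2w(-20,0,258),78.5))
E
```

```text
(array([ 503.5, -468.1, -125.4]), array([-0.001, -0.001, -0.995]))
(array([ 503.5, -468. ,  -43.4]), array([-0.001, -0.001, -0.995]))
```

>>> {"api": "apply_moves", "payload": {
  "rows": [
    {"dz": -50},
    {"dz": -100},
    {"dx": 30, "dy": -28, "dz": -125, "az": -0.1},
    {"dx": 65, "dy": -60, "dz": -125, "az": -0.2},
    {"dx": 100, "dy": -93, "dz": -125, "az": -0.3},
    {"dx": 135, "dy": -125, "dz": -125, "az": -0.4},
    {"dx": 170, "dy": -158, "dz": -125, "az": -0.5},
    {"dx": 205, "dy": -190, "dz": -125, "az": -0.6},
    {"dx": 240, "dy": -223, "dz": -125, "az": -0.7},
    {"dx": 275, "dy": -255, "dz": -125, "az": -0.8}
  ],
  "jaw": -1,
  "force": 30
}}

```text
schema error: expected keys dx, dy, dz, ax, ay, az
```

Run:
```python
from h import *
s=readout.state();print(s["time_s"],s["opening"],s["tool_pos"]);print(delta(n2w(-20,0,340),78.5))
```

```text
0.1 0.9997516784697472 [ 0.22876508 -0.58139858  0.21411961]
(array([ 503.5, -468.1, -125.4]), array([-0.001, -0.001, -0.995]))
```

All six keys have to be in every row.

>>> {"api": "apply_moves", "payload": {
  "rows": [
    {"dx": 0, "dy": 0, "dz": -50, "ax": 0, "ay": 0, "az": 0},
    {"dx": 0, "dy": 0, "dz": -100, "ax": 0, "ay": 0, "az": 0},
    {"dx": 30, "dy": -28, "dz": -125, "ax": 0, "ay": 0, "az": -0.1},
    {"dx": 65, "dy": -60, "dz": -125, "ax": 0, "ay": 0, "az": -0.2},
    {"dx": 100, "dy": -93, "dz": -125, "ax": 0, "ay": 0, "az": -0.3},
    {"dx": 135, "dy": -125, "dz": -125, "ax": 0, "ay": 0, "az": -0.4},
    {"dx": 170, "dy": -158, "dz": -125, "ax": 0, "ay": 0, "az": -0.5},
    {"dx": 205, "dy": -190, "dz": -125, "ax": 0, "ay": 0, "az": -0.6},
    {"dx": 240, "dy": -223, "dz": -125, "ax": 0, "ay": 0, "az": -0.7},
    {"dx": 275, "dy": -255, "dz": -125, "ax": 0, "ay": 0, "az": -0.8}
  ],
  "jaw": -1,
  "force": 30
}}

```text
time_s: 1.1
tool_pos: [0.3917, -0.2416, 0.3394]
ee_rot: [0.831, 0.556, 0.0, -0.001]
ft_force: [0.8, -0.8, 0.1]
opening: 0.217
```

Run:
```python
from h import *
s=readout.state();print(s["time_s"],s["opening"],s["tool_pos"]);print(delta(n2w(-20,0,340),78.5))
```

```text
1.1 0.21655795415233006 [ 0.39165014 -0.24163809  0.33936381]
(array([310.1,  17.1,  -0.4]), array([-0.001, -0.001, -0.191]))
```

>>> {"api": "apply_moves", "payload": {
  "rows": [
    {"dx": 40, "dy": 2, "dz": 0, "ax": 0, "ay": 0, "az": -0.04},
    {"dx": 85, "dy": 5, "dz": 0, "ax": 0, "ay": 0, "az": -0.08},
    {"dx": 130, "dy": 7, "dz": 0, "ax": 0, "ay": 0, "az": -0.12},
    {"dx": 175, "dy": 10, "dz": 0, "ax": 0, "ay": 0, "az": -0.16},
    {"dx": 220, "dy": 12, "dz": 0, "ax": 0, "ay": 0, "az": -0.19},
    {"dx": 260, "dy": 14, "dz": 0, "ax": 0, "ay": 0, "az": -0.19},
    {"dx": 290, "dy": 16, "dz": 0, "ax": 0, "ay": 0, "az": -0.191},
    {"dx": 310, "dy": 17, "dz": 0, "ax": 0, "ay": 0, "az": -0.191},
    {"dx": 310, "dy": 17, "dz": 0, "ax": 0, "ay": 0, "az": -0.191},
    {"dx": 310, "dy": 17, "dz": 0, "ax": 0, "ay": 0, "az": -0.191}
  ]
}}

```text
time_s: 2.1
tool_pos: [0.5256, 0.0383, 0.3392]
ee_rot: [0.774, 0.633, -0.0, -0.001]
ft_force: [0.2, -0.7, 0.5]
opening: 0.002
```

Run:
```python
from h import *
s=readout.state();print(s["time_s"],s["opening"],s["tool_pos"],w2n(s["tool_pos"]));print(delta(n2w(-20,0,258),78.5))
f=grab_frame("scene"); save(f,"s1.png"); g=grab_frame("top"); save(g,"t1.png")
b=np.asarray(f["pixels"])[60:260,230:430]; cv2.imwrite("pics/s1c.png",cv2.resize(b,None,fx=3,fy=3,interpolation=2)[:,:,::-1])
```

```text
2.1 0.0018579506151044046 [0.52556298 0.03829006 0.339241  ] [-20.2   0.4 339.2]
(array([ 0.1,  0.5, 81.2]), array([-0.001, -0.001,  0.   ]))
```

View pics/s1c.png

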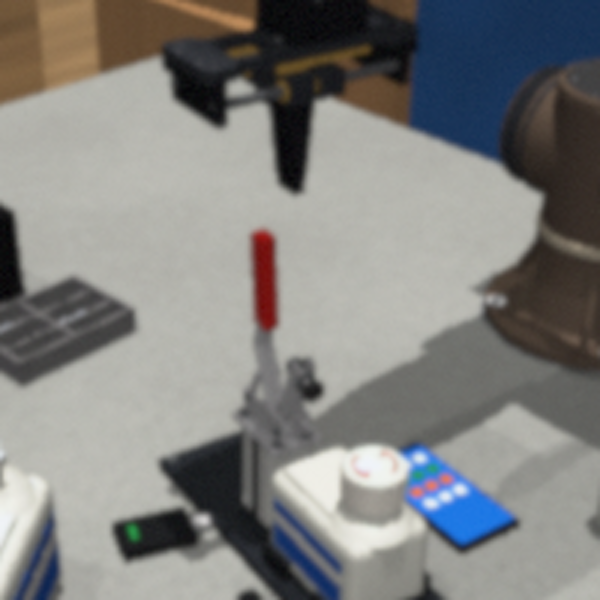

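The fingers are on the +x side of the handle and above it (tip at crop (292,190), red grip top at (263,235)). Next: lower the tool, then begin the push.

>>> {"api": "apply_moves", "payload": {
  "rows": [
    {"dx": 0, "dy": 0, "dz": 40, "ax": 0, "ay": 0, "az": 0},
    {"dx": 0, "dy": 0, "dz": 79, "ax": 0, "ay": 0, "az": 0},
    {"dx": 0, "dy": 0, "dz": 79, "ax": 0, "ay": 0, "az": 0},
    {"dx": -12, "dy": 0, "dz": 78, "ax": 0, "ay": 0, "az": 0},
    {"dx": -23, "dy": 0, "dz": 77, "ax": 0, "ay": 0, "az": 0},
    {"dx": -33, "dy": 0, "dz": 77, "ax": 0, "ay": 0, "az": 0},
    {"dx": -43, "dy": 0, "dz": 78, "ax": 0, "ay": 0, "az": 0},
    {"dx": -52, "dy": 0, "dz": 79, "ax": 0, "ay": 0, "az": 0},
    {"dx": -60, "dy": 0, "dz": 81, "ax": 0, "ay": 0, "az": 0},
    {"dx": -60, "dy": 0, "dz": 81, "ax": 0, "ay": 0, "az": 0}
  ]
}}

```text
time_s: 3.2
tool_pos: [0.513, -0.0221, 0.2583]
ee_rot: [0.775, 0.632, -0.0, -0.001]
ft_force: [0.4, -0.2, -1.1]
opening: 0.005
```

Run:
```python
from h import *
s=readout.state();print(s["time_s"],w2n(s["tool_pos"]),s["ft_force"])
f=grab_frame("scene")
b=np.asarray(f["pixels"])[60:260,230:430]; cv2.imwrite("pics/s2c.png",cv2.resize(b,None,fx=3,fy=3,interpolation=2)[:,:,::-1])
```

```text
3.2 [-81.9   0.7 258.3] [ 0.35230243 -0.20664088 -1.10194239]
```

View pics/s2c.png

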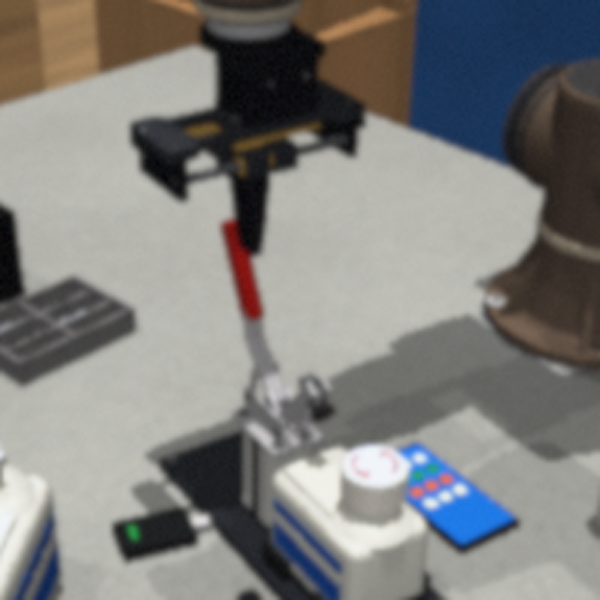

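The handle is following the tool. Continue.

>>> {"api": "apply_moves", "payload": {
  "rows": [
    {"dx": -13, "dy": 0, "dz": 5, "ax": 0, "ay": 0, "az": 0},
    {"dx": -22, "dy": 0, "dz": 10, "ax": 0, "ay": 0, "az": 0},
    {"dx": -30, "dy": 0, "dz": 16, "ax": 0, "ay": 0, "az": 0},
    {"dx": -37, "dy": 0, "dz": 23, "ax": 0, "ay": 0, "az": 0},
    {"dx": -42, "dy": 0, "dz": 30, "ax": 0, "ay": 0, "az": 0},
    {"dx": -47, "dy": 0, "dz": 40, "ax": 0, "ay": 0, "az": 0},
    {"dx": -51, "dy": 0, "dz": 50, "ax": 0, "ay": 0, "az": 0},
    {"dx": -54, "dy": 0, "dz": 58, "ax": 0, "ay": 0, "az": 0},
    {"dx": -57, "dy": 0, "dz": 66, "ax": 0, "ay": 0, "az": 0},
    {"dx": -57, "dy": 0, "dz": 66, "ax": 0, "ay": 0, "az": 0}
  ]
}}

```text
time_s: 4.25
tool_pos: [0.5011, -0.0777, 0.1911]
ee_rot: [0.775, 0.632, -0.001, -0.001]
ft_force: [-0.3, -0.3, 0.2]
opening: 0.003
```

Run:
```python
from h import *
s=readout.state();print(s["time_s"],w2n(s["tool_pos"]),s["ft_force"])
f=grab_frame("scene")
b=np.asarray(f["pixels"])[60:260,230:430]; cv2.imwrite("pics/s3c.png",cv2.resize(b,None,fx=3,fy=3,interpolation=2)[:,:,::-1])
```

```text
4.25 [-138.7    1.3  191.1] [-0.32732488 -0.3303249   0.15363257]
```

View pics/s3c.png

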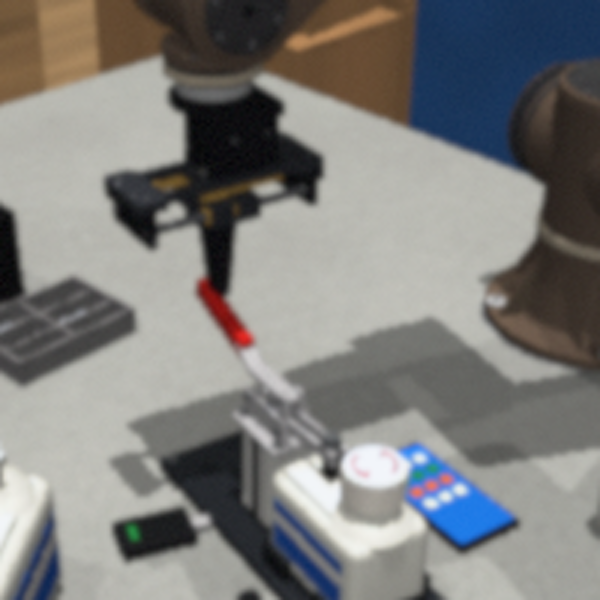

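>>> {"api": "apply_moves", "payload": {
  "rows": [
    {"dx": 0, "dy": -1, "dz": 6, "ax": 0, "ay": 0, "az": 0},
    {"dx": 0, "dy": -1, "dz": 12, "ax": 0, "ay": 0, "az": 0},
    {"dx": 0, "dy": -1, "dz": 18, "ax": 0, "ay": 0, "az": 0},
    {"dx": 0, "dy": -1, "dz": 24, "ax": 0, "ay": 0, "az": 0},
    {"dx": 0, "dy": -1, "dz": 30, "ax": 0, "ay": 0, "az": 0},
    {"dx": 0, "dy": -1, "dz": 36, "ax": 0, "ay": 0, "az": 0},
    {"dx": 0, "dy": -1, "dz": 42, "ax": 0, "ay": 0, "az": 0},
    {"dx": 0, "dy": -1, "dz": 47, "ax": 0, "ay": 0, "az": 0},
    {"dx": 0, "dy": -1, "dz": 50, "ax": 0, "ay": 0, "az": 0},
    {"dx": 0, "dy": -1, "dz": 50, "ax": 0, "ay": 0, "az": 0}
  ]
}}

```text
time_s: 5.3
tool_pos: [0.5002, -0.0773, 0.1416]
ee_rot: [0.775, 0.632, -0.001, -0.001]
ft_force: [-1.4, 0.3, 2.8]
opening: 0.005
```

Run:
```python
from h import *
s=readout.state();print(s["time_s"],w2n(s["tool_pos"]),s["ft_force"])
f=grab_frame("scene")
b=np.asarray(f["pixels"])[60:260,230:430]; cv2.imwrite("pics/s4c.png",cv2.resize(b,None,fx=3,fy=3,interpolation=2)[:,:,::-1])
```

```text
5.3 [-138.5    2.2  141.6] [-1.42519379  0.34980858  2.77228055]
```

View pics/s4c.png

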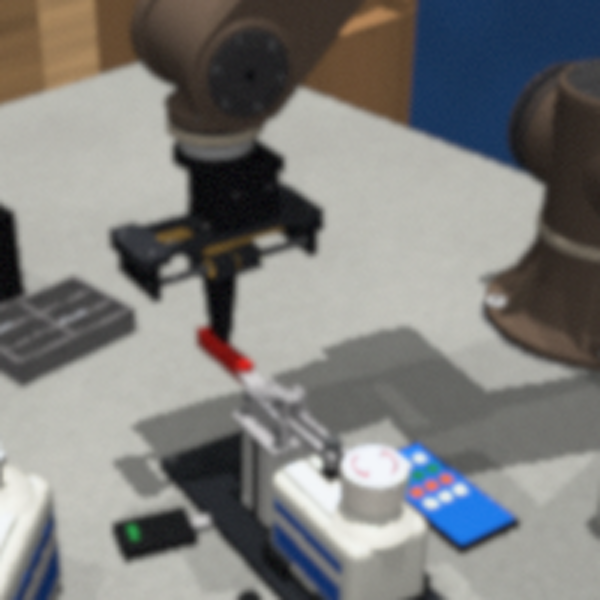

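>>> {"api": "apply_moves", "payload": {
  "rows": [
    {"dx": 0, "dy": 0, "dz": 2, "ax": 0, "ay": 0, "az": 0},
    {"dx": 0, "dy": 0, "dz": 4, "ax": 0, "ay": 0, "az": 0},
    {"dx": 0, "dy": 0, "dz": 4, "ax": 0, "ay": 0, "az": 0},
    {"dx": 0, "dy": 0, "dz": 4, "ax": 0, "ay": 0, "az": 0}
  ]
}}

```text
time_s: 5.75
tool_pos: [0.5003, -0.0774, 0.1386]
ee_rot: [0.775, 0.632, -0.0, -0.001]
ft_force: [-3.6, -1.8, 11.2]
opening: 0.006
```

The push force rose to 11 N against the stop, so I'll lift off and look.

>>> {"api": "apply_moves", "payload": {
  "rows": [
    {"dx": 0, "dy": 0, "dz": -20, "ax": 0, "ay": 0, "az": 0},
    {"dx": 0, "dy": 0, "dz": -60, "ax": 0, "ay": 0, "az": 0},
    {"dx": 0, "dy": 0, "dz": -110, "ax": 0, "ay": 0, "az": 0},
    {"dx": 0, "dy": 0, "dz": -150, "ax": 0, "ay": 0, "az": 0},
    {"dx": 0, "dy": 0, "dz": -150, "ax": 0, "ay": 0, "az": 0}
  ],
  "jaw": 1
}}

```text
time_s: 6.25
tool_pos: [0.5022, -0.0779, 0.2936]
ee_rot: [0.775, 0.632, 0.002, 0.003]
ft_force: [-0.3, 0.6, 0.2]
opening: 0.368
```

Run:
```python
from h import *
import pickle
s=readout.state();print(s["time_s"],w2n(s["tool_pos"]),s["ft_force"])
f=grab_frame("scene");t=grab_frame("top");pickle.dump((f,t),open("l5.pkl","wb"))
b=np.asarray(f["pixels"])[125:285,265:415]; cv2.imwrite("pics/s5c.png",cv2.resize(b,None,fx=3.7,fy=3.7,interpolation=2)[:,:,::-1])
b=np.asarray(t["pixels"])[150:265,235:385]; cv2.imwrite("pics/t5c.png",cv2.resize(b,None,fx=5,fy=5,interpolation=2)[:,:,::-1])
```

```text
6.25 [-1.387e+02  1.000e-01  2.936e+02] [-0.25106034  0.59498237  0.1839445 ]
```

View pics/s5c.png

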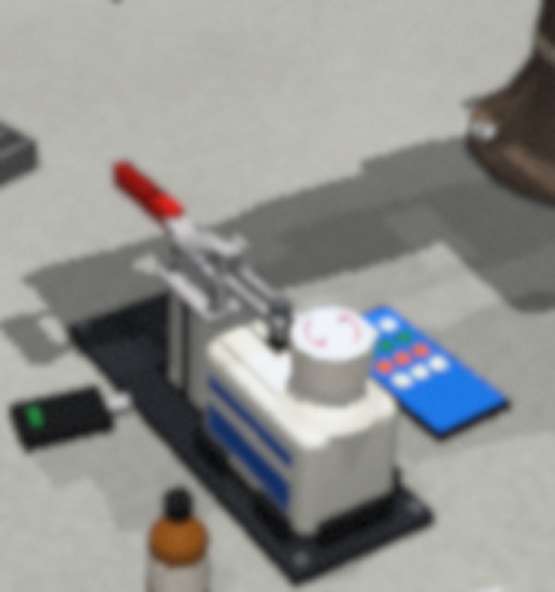

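View pics/t5c.png

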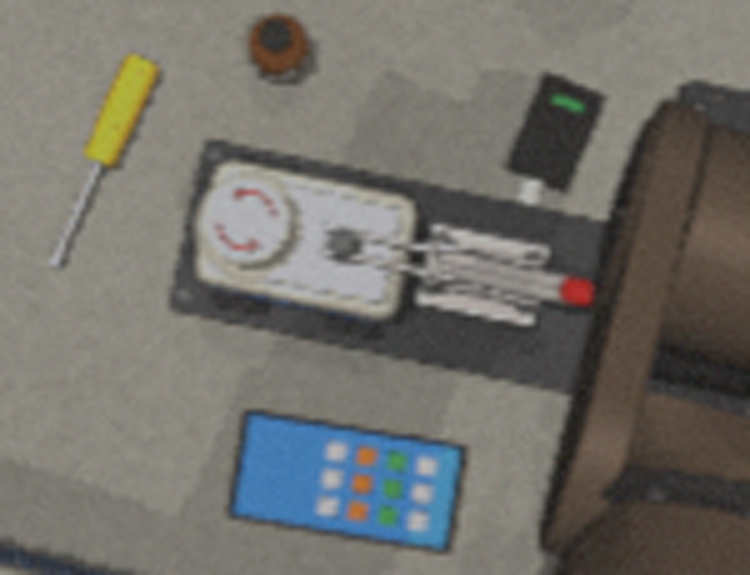

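The handle lies level, the foot is on the shoulder at top crop (345,243), and the jug hasn't shifted. I'll check the handle end height in numbers and work out the cap approach, with the jaw starting 30° clockwise so that it ends 30° anticlockwise.

Run:
```python
from h import *
import pickle
g,t=pickle.load(open("l5.pkl","rb"))
S=lambda p:(np.array(p,float)+.5)/3.7-.5+[265,125]
n=np.r_[V,0]
for q in([118,172],[175,212],[278,325]):
    a,D=ray(g,S([q]));P=a+D[0]*((np.r_[O,0]-a)@n/(D[0]@n));print(w2n(P))
print(delta([.551,.1645,.24],48.5))
```

```text
[-172.4    0.   127.6]
[-87.3   0.  138.3]
[ 47.5   0.  122.5]
(array([247.2,   0.7,  48.9]), array([-0.   , -0.   ,  0.522]))
```

>>> {"api": "apply_moves", "payload": {
  "rows": [
    {"dx": 40, "dy": 0, "dz": 0, "ax": 0, "ay": 0, "az": 0.1},
    {"dx": 80, "dy": 0, "dz": 0, "ax": 0, "ay": 0, "az": 0.2},
    {"dx": 120, "dy": 0, "dz": 0, "ax": 0, "ay": 0, "az": 0.3},
    {"dx": 160, "dy": 0, "dz": 0, "ax": 0, "ay": 0, "az": 0.4},
    {"dx": 200, "dy": 0, "dz": 10, "ax": 0, "ay": 0, "az": 0.5},
    {"dx": 235, "dy": 0.5, "dz": 30, "ax": 0, "ay": 0, "az": 0.522},
    {"dx": 247, "dy": 0.7, "dz": 49, "ax": 0, "ay": 0, "az": 0.522},
    {"dx": 247, "dy": 0.7, "dz": 49, "ax": 0, "ay": 0, "az": 0.522},
    {"dx": 247, "dy": 0.7, "dz": 49, "ax": 0, "ay": 0, "az": 0.522}
  ],
  "jaw": 1,
  "force": 50
}}

```text
time_s: 7.25
tool_pos: [0.5506, 0.164, 0.239]
ee_rot: [0.912, 0.411, -0.001, -0.0]
ft_force: [-0.0, 0.0, 0.6]
opening: 1.003
```

Run:
```python
from h import *
s=readout.state();print(s["time_s"],s["opening"],w2n(s["tool_pos"]),s["ft_force"])
f=grab_frame("scene");t=grab_frame("top")
b=np.asarray(f["pixels"])[60:260,230:430]; cv2.imwrite("pics/s6c.png",cv2.resize(b,None,fx=3,fy=3,interpolation=2)[:,:,::-1])
print(delta([.551,.1645,.124],48.5))
```

```text
7.25 1.0032864958463381 [107.9   1.  239. ] [-0.04892894  0.01008838  0.62178545]
(array([  0.7,  -0.8, 116.3]), array([-0.   , -0.   , -0.001]))
```

View pics/s6c.png

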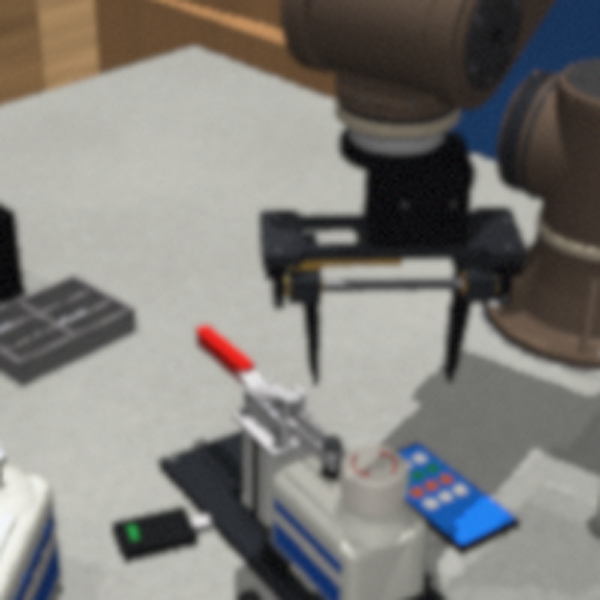

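The fingers (crop (316,380) and (450,378)) straddle the cap at (375,465). Descend to TCP z 0.124.

>>> {"api": "apply_moves", "payload": {
  "rows": [
    {"dx": 0.5, "dy": -0.5, "dz": 25, "ax": 0, "ay": 0, "az": 0},
    {"dx": 0.5, "dy": -0.5, "dz": 50, "ax": 0, "ay": 0, "az": 0},
    {"dx": 0.5, "dy": -0.5, "dz": 75, "ax": 0, "ay": 0, "az": 0},
    {"dx": 0.5, "dy": -0.5, "dz": 95, "ax": 0, "ay": 0, "az": 0},
    {"dx": 0.5, "dy": -0.5, "dz": 107, "ax": 0, "ay": 0, "az": 0},
    {"dx": 0.5, "dy": -0.5, "dz": 114, "ax": 0, "ay": 0, "az": 0},
    {"dx": 0.5, "dy": -0.5, "dz": 115, "ax": 0, "ay": 0, "az": 0}
  ]
}}

```text
time_s: 8.05
tool_pos: [0.5512, 0.1638, 0.1254]
ee_rot: [0.912, 0.41, 0.0, -0.0]
ft_force: [-0.5, 0.3, 0.3]
opening: 0.999
```

>>> {"api": "apply_moves", "payload": {
  "rows": [
    {"dx": 0, "dy": 0, "dz": 0, "ax": 0, "ay": 0, "az": 0},
    {"dx": 0, "dy": 0, "dz": 0, "ax": 0, "ay": 0, "az": 0},
    {"dx": 0, "dy": 0, "dz": 0, "ax": 0, "ay": 0, "az": 0},
    {"dx": 0, "dy": 0, "dz": 0, "ax": 0, "ay": 0, "az": 0},
    {"dx": 0, "dy": 0, "dz": 0, "ax": 0, "ay": 0, "az": 0},
    {"dx": 0, "dy": 0, "dz": 0, "ax": 0, "ay": 0, "az": 0},
    {"dx": 0, "dy": 0, "dz": 0, "ax": 0, "ay": 0, "az": 0},
    {"dx": 0, "dy": 0, "dz": 0, "ax": 0, "ay": 0, "az": 0}
  ],
  "jaw": -1,
  "force": 50
}}

```text
time_s: 8.85
tool_pos: [0.5514, 0.1638, 0.1254]
ee_rot: [0.912, 0.41, 0.0, 0.0]
ft_force: [1.9, 0.6, -1.0]
opening: 0.543
```

Run:
```python
from h import *
s=readout.state();print(s["time_s"],s["opening"]*95,w2n(s["tool_pos"]),s["tool_pos"],s["ft_force"],s["torque"])
f=grab_frame("scene")
b=np.asarray(f["pixels"])[125:285,265:415]; cv2.imwrite("pics/s7c.png",cv2.resize(b,None,fx=3.7,fy=3.7,interpolation=2)[:,:,::-1])
```

```text
8.85 51.570751236849965 [1.080e+02 1.000e-01 1.254e+02] [0.55138747 0.16383421 0.12543102] [ 1.92860157  0.61589227 -1.00175609] [ 0.07140374 -0.2643757   0.10148505]
```

View pics/s7c.png

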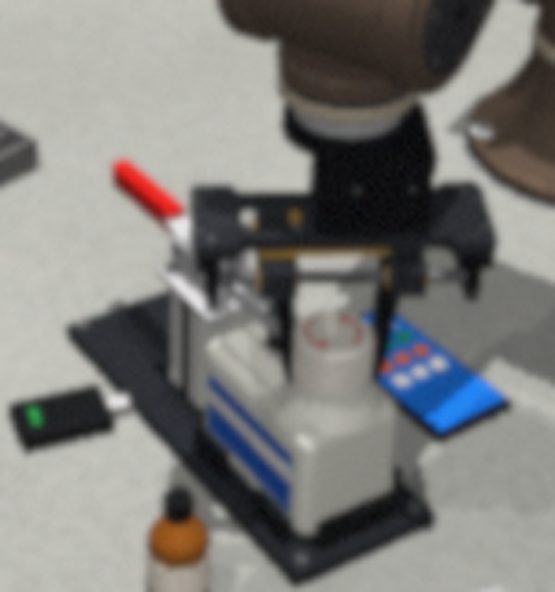

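The jaw closed at 51.6 mm, which matches the 52 mm cap, and side force is small. Press it down.

>>> {"api": "apply_moves", "payload": {
  "rows": [
    {"dx": 0, "dy": 0, "dz": 1.5, "ax": 0, "ay": 0, "az": 0},
    {"dx": 0, "dy": 0, "dz": 3, "ax": 0, "ay": 0, "az": 0},
    {"dx": 0, "dy": 0, "dz": 4.5, "ax": 0, "ay": 0, "az": 0},
    {"dx": 0, "dy": 0, "dz": 6, "ax": 0, "ay": 0, "az": 0},
    {"dx": 0, "dy": 0, "dz": 7, "ax": 0, "ay": 0, "az": 0},
    {"dx": 0, "dy": 0, "dz": 7, "ax": 0, "ay": 0, "az": 0},
    {"dx": 0, "dy": 0, "dz": 7, "ax": 0, "ay": 0, "az": 0}
  ],
  "force": 55
}}

```text
time_s: 9.6
tool_pos: [0.5515, 0.1639, 0.1193]
ee_rot: [0.912, 0.41, 0.001, 0.0]
ft_force: [-3.1, -0.1, 10.8]
opening: 0.542
```

The force is 10.8 N at 6.1 mm of travel, which matches the spring. Turn it 60° anticlockwise while holding the press; seen along the tool axis, that is negative az.

>>> {"api": "apply_moves", "payload": {
  "rows": [
    {"dx": 0, "dy": 0, "dz": 1, "ax": 0, "ay": 0, "az": -0.1},
    {"dx": 0, "dy": 0, "dz": 1, "ax": 0, "ay": 0, "az": -0.2},
    {"dx": 0, "dy": 0, "dz": 1, "ax": 0, "ay": 0, "az": -0.3},
    {"dx": 0, "dy": 0, "dz": 1, "ax": 0, "ay": 0, "az": -0.4},
    {"dx": 0, "dy": 0, "dz": 1, "ax": 0, "ay": 0, "az": -0.5},
    {"dx": 0, "dy": 0, "dz": 1, "ax": 0, "ay": 0, "az": -0.6},
    {"dx": 0, "dy": 0, "dz": 1, "ax": 0, "ay": 0, "az": -0.7},
    {"dx": 0, "dy": 0, "dz": 1, "ax": 0, "ay": 0, "az": -0.8},
    {"dx": 0, "dy": 0, "dz": 1, "ax": 0, "ay": 0, "az": -0.9},
    {"dx": 0, "dy": 0, "dz": 1, "ax": 0, "ay": 0, "az": -1.0}
  ]
}}

```text
time_s: 10.6
tool_pos: [0.5517, 0.1641, 0.1193]
ee_rot: [0.602, 0.798, 0.001, 0.001]
ft_force: [-2.1, 1.2, 10.4]
opening: 0.541
```

Run:
```python
from h import *
s=readout.state();print(s["time_s"],s["opening"]*95,w2n(s["tool_pos"]),s["ft_force"],s["torque"],R.from_quat(s["ee_rot"]).as_matrix()[:2,0])
f=grab_frame("scene");t=grab_frame("top")
b=np.asarray(f["pixels"])[125:285,265:415]; cv2.imwrite("pics/s8c.png",cv2.resize(b,None,fx=3.7,fy=3.7,interpolation=2)[:,:,::-1])
print(delta([.551,.1645,.124],108.5))
```

```text
10.6 51.43375067029866 [ 1.083e+02 -1.000e-01  1.193e+02] [-2.09155705  1.22755964 10.36780423] [ 0.15474385  0.39891375 -0.02947462] [-0.2742917   0.96164653]
(array([ 0.6, -0.6, -4.7]), array([ 0.003,  0.   , -0.045]))
```

View pics/s8c.png

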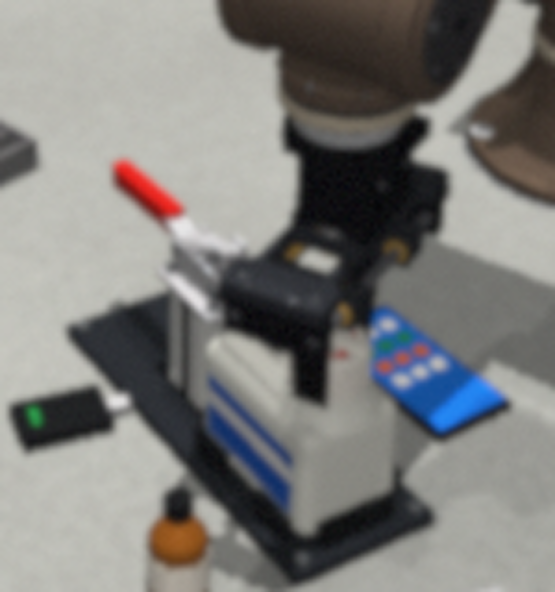

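It turned 57.5° with almost no residual torque (-0.03 N m). Start lifting straight up, gently, and watch the force.

>>> {"api": "apply_moves", "payload": {
  "rows": [
    {"dx": 0, "dy": 0, "dz": -3, "ax": 0, "ay": 0, "az": 0},
    {"dx": 0, "dy": 0, "dz": -7, "ax": 0, "ay": 0, "az": 0},
    {"dx": 0, "dy": 0, "dz": -11, "ax": 0, "ay": 0, "az": 0},
    {"dx": 0, "dy": 0, "dz": -14, "ax": 0, "ay": 0, "az": 0},
    {"dx": 0, "dy": 0, "dz": -14, "ax": 0, "ay": 0, "az": 0}
  ]
}}

```text
time_s: 11.2
tool_pos: [0.5516, 0.164, 0.1334]
ee_rot: [0.603, 0.798, 0.001, 0.001]
ft_force: [-0.2, -0.1, -0.7]
opening: 0.545
```

The cap is free at 8 mm above its locked height, with no load. Finish the lift.

>>> {"api": "apply_moves", "payload": {
  "rows": [
    {"dx": 0, "dy": 0, "dz": -10, "ax": 0, "ay": 0, "az": 0},
    {"dx": 0, "dy": 0, "dz": -22, "ax": 0, "ay": 0, "az": 0},
    {"dx": 0, "dy": 0, "dz": -35, "ax": 0, "ay": 0, "az": 0},
    {"dx": 0, "dy": 0, "dz": -48, "ax": 0, "ay": 0, "az": 0},
    {"dx": 0, "dy": 0, "dz": -56, "ax": 0, "ay": 0, "az": 0},
    {"dx": 0, "dy": 0, "dz": -57, "ax": 0, "ay": 0, "az": 0},
    {"dx": 0, "dy": 0, "dz": -57, "ax": 0, "ay": 0, "az": 0},
    {"dx": 0, "dy": 0, "dz": -57, "ax": 0, "ay": 0, "az": 0},
    {"dx": 0, "dy": 0, "dz": -57, "ax": 0, "ay": 0, "az": 0}
  ]
}}

```text
time_s: 12.1
tool_pos: [0.5513, 0.164, 0.1899]
ee_rot: [0.603, 0.798, 0.001, 0.0]
ft_force: [0.2, -0.1, -0.7]
opening: 0.543
```

Run:
```python
from h import *
s=readout.state();print(s["time_s"],s["opening"]*95,w2n(s["tool_pos"]),s["ft_force"],abs(s["qvel"]).max())
f=grab_frame("scene");t=grab_frame("top");save(t,"t9.png")
b=np.asarray(f["pixels"])[105:285,245:425]; cv2.imwrite("pics/s9c.png",cv2.resize(b,None,fx=3.3,fy=3.3,interpolation=2)[:,:,::-1])
```

```text
12.1 51.61788830417068 [108.1   0.2 189.9] [ 0.23877024 -0.14381536 -0.66754883] 0.0023821970215269677
```

View pics/s9c.png

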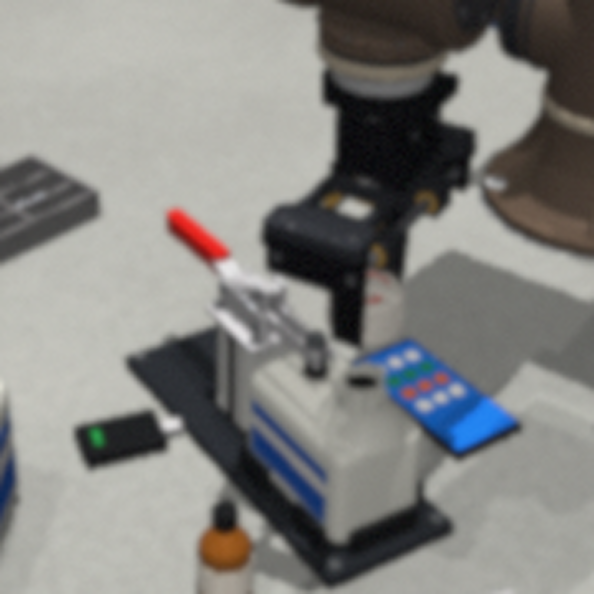

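View pics/t9.png

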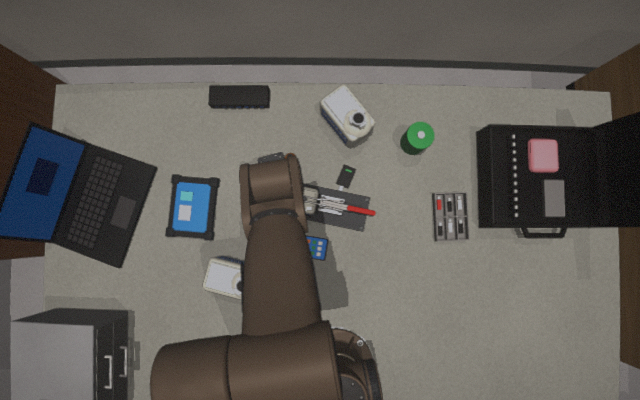

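The cap is in the fingers (crop (380,305)) above the open neck (362,378), with the handle still level and the other things where they were. Hand in the job.

```bash
python3 -c "
from h import *
print(ticket.sign_off())"
```

```text
the job is handed in; nothing more can be done
None
```

The job is done and handed in at about 12 s of the 58 s allowed; `sign_off` gave no verdict, so I don't know if it passed.

**What I did**
- **Clamp:** I pushed the red handle over centre with shut fingers, and the force rose to 11 N at the stop. The picture then put the handle's end at about z = 128 mm, level, with the rubber foot on the jug's shoulder.
- **Cap:** I gripped it (the jaw stopped at 51.6 mm on the 52 mm cap) and pressed it 6 mm at about 10.8 N. I then turned the gripper about 57° anticlockwise and lifted it straight off.

**Last checks**
- **Cap held:** the jaw was still at 51.6 mm and the arm was still. The gripper was within about 1 mm of the neck axis I had measured.
- **Height:** the cap's centre should be about 64 mm above the rim, so its skirt is about 50 mm above. I worked this out from the tool height, not from a picture.
- **Scene:** the last pictures show the handle still level, the jug in its nest and the mouth open. Nothing in view had moved, though the arm hid part of the phone and all of the screwdriver and small bottle from above. The closer side view showed the phone and small bottle in place, but the screwdriver was not seen in the last pictures.

I could not measure the foot's force on the jug or the cap's own turning angle. The cap lifting off freely at 45 to 75° fits the turn. No check failed or disagreed. One early move call was refused for missing keys, and nothing moved.

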